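# Tag the circuit, then draw its fuse carrier

### The arm

A 7-joint arm with a two-finger parallel gripper is mounted at the origin on a cart in front of the work surface, level with it; the furniture and walls round the work are solid. World frame = base frame: x ahead of the robot, y to its left, z up, the work surface at z = 0. Lengths are in m, angles in rad, forces in N, time in s.
With the tool pointing down it reaches from about 0.4 to 0.85 m from the base axis. Payload 6.9 kg.
Tool frame: the origin (TCP) lies on the centre line of the jaws, within the pads' length; the fingertips stand 14 mm ahead of it and the grasp point (between the pads) lies 5 mm behind it; z points along the fingers, y is the line along which they close (so a half turn about z gives the same grasp; the last joint's range is limited). The gripper opens to 85 mm and grips with 20 to 120 N. Pads are 22 mm wide; open, the fingers measure 114 mm over their backs; the gripper's body (76 mm by 85 mm) begins 54 mm behind the grasp point. The pads swing forward as they close: fully open they stand 13 mm farther back than shut.
Start: joints at [1.425, 0.507, -0.238, 1.5, 0.126, 1.149, -0.155], TCP at [0.155, -0.605, 0.245] pointing down, gripper open.
Joint ranges: [-3.08, 3.08], [-0.24, 2.05], [-1.43, 1.35], [0, 2.5], [-1.52, 4.66], [0.17, 1.96], [-2.89, 2.89]. Speed limits (rad/s): [2.39, 2.39, 3.14, 3.14, 3.14, 3.14, 3.14].

### API

Orientations are given as a unit quaternion [x, y, z, w].
In Python, from bench import arm gives the robot as it stands. The module is installed in compiled form; this text tells all that it offers.
- The arm moves only by the tool jog_arm, never from a script. Its argument "series" is a list of rows, each a list of 5 numbers: the shift along the tool's x, y, z in units of 25 mm (1.0 is 25 mm), then the turn about the tool's z in units of 5 degrees (1.0 is 5 degrees), then the closure, from -1 (fully open) to 1 (shut). A call has 1 to 12 rows; each row shifts and turns the commanded pose from where the row before left it, along the tool's axes as they then stand; what a row does not reach is not made up. A row lasts 1/10 s, in which the tool goes at most 50 mm and 8.59 degrees, less where a joint would pass 70% of its speed; a pose out of reach is approached as far as the arm can. A call is refused whole if a number of a shift passes 1 or a number of a turn 1, either way. A call with a gripper value outside its range is refused whole. The fingers move at their own pace and stop on an object; "newtons" is the grip in N (left out, the last holds). Time passes only in rows, so rows that do not move let the fingers close. It gives the time, the measured TCP pose, the force, the opening and the grip force at its end, in the units of the state.
- arm.state(): the state, without advancing time (a new reading comes with each control period).
- arm.snapshot(name): name is "scene" or "top" or "wrist"; returns a dict with "color" (480x640x3 uint8, red, green, blue), "fovy" (degrees; the focal length in pixels is half the picture's height over the tangent of half this angle, whatever the lens; pixels are square), "cx", "cy" (the principal point, pixels), "T" (4x4, takes a point from camera to world coordinates); the wrist camera has in their place "tool_from_camera" (4x4, takes a point from camera to tool coordinates, whose origin is the TCP and whose axes are the flange's). Camera axes: x right, y down, z forward; pixel columns grow to the right and rows downward; lengths in m; the calibration is good to about 2 mm. A picture is of the moment at which its call begins: read the wrist's pose just before it. There is no depth.
- arm.hand_in(): hands the job in; it is judged then, once.
Trained networks look in the newest picture that a camera, given by its name, has taken for a name from the list of things; names that differ only in an ending like _2 or _b are one class to them, and where a whole thing is asked for, a point or a joint stands for the part that bears it (a point fixed in the world has none). Each returns a list of dicts, best first, with "p" (0 to 1); they miss things now and then, are a little off and sometimes report something else, mostly with a low value. They report only what shows in the picture. A call takes as long as a camera call. They do not tell look-alikes from the thing itself.
- arm.look_for(camera, thing): "point" ([x, y, z] in m, in the coordinates of the camera as it stood for that picture, good to about 4 mm: the middle of the surface that is visible of it).
- arm.mark_of(camera, thing): "point" ([x, y, z] in m, in the coordinates of the camera as it stood for that picture, good to about 4 mm: a listed point, or the origin of a listed thing).
The state is a dict: "time_s": time; "joint_pos": joint angles; "qd": joint speeds; "effort": joint torques, N m; "eef_pos": TCP position; "tool_rot": TCP orientation; "wrist_force": force on the tool from outside, world axes, zero at the start; "wrist_torque": the same for the moment, N m; "opening": opening from 0.0 (shut) to 1.0 (fully open); "grip_force": force on a finger pad.
Only numpy, scipy, OpenCV 4.12 (cv2) and the standard library are available. Lean on these libraries where they do the work, as an engineer would, in place of code of your own. Each camera call takes 0.05 s, during which the arm holds its last target. There are 200 camera calls.

### The job

Before the circuit is worked on, hang the yellow tent-shaped warning tag astride the bar of the tag rail and let go of it there. Then take out the fuse carrier with the orange catches: pinch its two side catches together, lift it straight out of its base and finish while still holding it by the squeezed catches, upright and still, with its underside at least 10 cm above the bench; the program ends with it in the gripper. Leave the blue fuse carrier plugged in, the tag hanging, and the small things lying about where they are.

Things in the scene. Friction and masses are not known exactly. Their poses are not given: they have to be found in the camera images.
- tag: Loose yellow tent-shaped tag with black stripes, standing on two splayed legs. Origin: centre of underside, z up, ridge along y; half-turn symmetric. In mm: 54 long (y), 56 across the feet (x), 92 high. Opening below 50 wide at the feet, 14 at the top. Black grip fin on top: 9 thick (x), 36 long (y), from 63 to 92 above the origin; pinch it from above. 60 g, hangs upright on a bar.
- tag_crown (a point): Centre of the tag's inner ceiling, 58 mm above its underside: the point that comes to rest on top of the bar.
- tag_grip (a point): Middle of the tag's grip fin, 80 mm above its underside.
- tag_rail: Fixed tag rail: grey foot plate 70 x 200 x 8 mm, two steel posts at y = +-88 mm carrying a horizontal steel bar 10 mm thick along its y axis, centre line 95 mm above the bench; 160 mm of bar is free between the posts. Origin: centre of the underside.
- rail_mid (a point): Middle of the bar, on its centre line, 95 mm above the bench (top of the bar 5 mm higher). Axes as the rail's: y along the bar.
- orange_fuse: Carrier to take out: white, orange catches on its +y and -y sides, in a grey base; 130 g. Origin: centre of underside, 10 mm above the bench when plugged in; z up. In mm: 49 long (x), 66 high; thumb pads 24 wide (x), 36 to 66 above the origin, 40 across them (y), 29 squeezed home. Hooks under the base's ledges block lifting until both catches are in 4; play 1.5; free after 30 of lift.
- orange_fuse_pinch (a point): Point midway between the two orange thumb pads, 54 mm above the carrier's underside (64 mm above the bench when plugged in).
- orange_fuse_l (a joint): Orange catch on the carrier's +y side: 0 = sprung out (latched), grows as it is pushed in, 0.0055 m = home. Spring: about 2 N at the start, 6 N home.
- orange_fuse_r (a joint): Orange catch on the carrier's -y side, likewise.
- orange_base: Fixed grey base of the orange carrier, 114 mm long (x) with its low terminals, 64 mm wide (y), 40 mm high, with black ledges along the mouth; origin: centre of its underside, axes as the carrier's.
- blue_fuse: The like carrier with blue catches in a like base beside it; to be left plugged in. Origin and sizes as the orange one's.
- blue_base: Fixed grey base of the blue carrier, as the orange one's.
- tape: Roll of black tape lying on the bench, 63 mm across, 19 mm high; bystander. Origin: centre of the underside.
- flux_tin: Small round white tin, 38 mm across, 17 mm high; bystander. Origin: centre of the underside.
- reel: Small white braid reel, 43 mm across, 12 mm high; bystander. Origin: centre of the underside.
- loupe: Black eye loupe, 35 mm across, 34 mm high; bystander. Origin: centre of the underside.
Mind the look-alikes: they are no part of the job. Leave any purple or turquoise look-alike of the orange_fuse alone.

How it is judged:
By the outcome, as a careful person would: the job done as asked, in the order asked, and still so for the second after the job is handed in, while the arm keeps its last pose, push and grip.
It also fails if it takes over 48 s, if anything falls off the work surface, if the arm or the gripper's body presses on something with over 40 N, if the wrist force passes 120 N, or if a joint passes its speed limit or range.

## Working session

There is one attempt and no reset: what is moved stays moved. The work goes in short steps, Python scripts to look and compute and a tool call to move; the robot and the scene stay as the last step left them, time stands still between calls to the robot, and variables do not carry over. Pictures are saved under pics/ and viewed, at most 10 in all, crops included, and the job is handed in when it is done.

Besides the shell and the picture viewer there is one more tool, called after ">>>" as name(argument=value, ...) on one line, values as JSON. jog_arm: Moves the arm, as the interface text tells. Its arguments: {"type":"object","properties":{"series":{"type":"array"},"newtons":{"type":"number"}},"required":["series"]}

```bash
mkdir -p pics; cat > h.py <<'E'
import numpy as np, cv2
from bench import arm
from scipy.spatial.transform import Rotation as R
def toolT():
    s=arm.state(); T=np.eye(4); T[:3,:3]=R.from_quat(s["tool_rot"]).as_matrix(); T[:3,3]=s["eef_pos"]; return T
def snap(cam,name=None):
    t=toolT(); d=arm.snapshot(cam)
    T=d["T"] if "T" in d else t@d["tool_from_camera"]
    if name: cv2.imwrite(f"pics/{name}.png",d["color"][:,:,::-1])
    return d,np.array(T)
def w(T,p): return (T@np.r_[p,1])[:3]
def pix(d,T,P):
    f=240/np.tan(np.radians(d["fovy"])/2); c=(np.linalg.inv(T)@np.r_[P,1])[:3]
    return (f*c[0]/c[2]+d["cx"], f*c[1]/c[2]+d["cy"])
def ray(d,T,u,v,z):
    f=240/np.tan(np.radians(d["fovy"])/2); r=T[:3,:3]@np.array([(u-d["cx"])/f,(v-d["cy"])/f,1]); o=T[:3,3]
    return o+r*(z-o[2])/r[2]
E
python3 - <<'E'
from h import *
np.set_printoptions(precision=4,suppress=True)
s=arm.state(); print(s["time_s"],s["eef_pos"],s["tool_rot"],s["opening"]); print(toolT()[:3,:3])
for cam in ["scene","top"]:
    d,T=snap(cam,cam+"0")
    for n in ["tag","tag_crown","tag_grip","tag_rail","rail_mid","orange_fuse","orange_fuse_pinch","orange_base","blue_fuse","blue_base","tape","flux_tin","reel","loupe"]:
        for q in arm.mark_of(cam,n)[:3]:
            P=w(T,q["point"]); print(cam,n,round(q["p"],2),P,np.round(pix(d,T,P)))
print(arm.state()["time_s"])
E
```

```text
0.0 [ 0.1549 -0.605   0.2444] [ 0.9921  0.1251 -0.0001 -0.0009] 1.0027056271252703
[[ 0.9687  0.2481 -0.0005]
 [ 0.2481 -0.9687  0.0018]
 [-0.     -0.0018 -1.    ]]
scene tag 0.73 [ 0.4691  0.0065 -0.0038] [345. 260.]
scene tag_crown 0.87 [0.4677 0.0042 0.0549] [348. 240.]
scene tag_grip 0.66 [0.475  0.0031 0.0779] [346. 231.]
scene tag_grip 0.25 [ 0.6234 -0.2656 -0.0015] [356. 204.]
scene tag_rail 0.62 [ 0.3992 -0.2182  0.0004] [414. 233.]
scene orange_fuse 0.98 [0.5126 0.1624 0.011 ] [292. 277.]
scene orange_fuse 0.95 [0.3921 0.1412 0.0002] [339. 296.]
scene orange_fuse 0.55 [0.5171 0.2704 0.0014] [258. 301.]
scene orange_fuse_pinch 0.95 [0.514  0.1649 0.0628] [290. 258.]
scene orange_fuse_pinch 0.73 [0.5133 0.274  0.0547] [257. 283.]
scene orange_fuse_pinch 0.68 [0.3855 0.1414 0.0509] [342. 279.]
scene orange_base 0.91 [ 0.5127  0.1598 -0.0025] [292. 281.]
scene blue_base 0.71 [ 0.4348  0.3618 -0.0007] [256. 340.]
scene tape 0.53 [ 0.6155  0.0389 -0.004 ] [292. 246.]
scene tape 0.51 [ 0.5151  0.1634 -0.0024] [291. 281.]
scene flux_tin 0.52 [ 0.6092  0.1327 -0.0018] [270. 262.]
sce
[... 736 characters left out ...]
 0.16   0.0085] [280. 232.]
top orange_fuse_pinch 0.75 [0.5175 0.1584 0.0575] [280. 230.]
top orange_fuse_pinch 0.67 [0.392  0.1343 0.0575] [288. 280.]
top orange_fuse_pinch 0.53 [0.515  0.2696 0.0591] [236. 229.]
top orange_base 0.58 [0.5169 0.1613 0.0004] [280. 231.]
top blue_fuse 0.8 [0.4367 0.3562 0.0138] [204. 259.]
top blue_base 0.62 [0.4409 0.3591 0.0001] [204. 257.]
top blue_base 0.33 [ 0.4038 -0.2143 -0.0023] [420. 278.]
top tape 0.55 [ 0.62    0.0386 -0.0042] [327. 194.]
top flux_tin 0.74 [0.6149 0.1348 0.0003] [291. 195.]
top flux_tin 0.21 [0.4393 0.3589 0.0008] [204. 258.]
top reel 0.52 [ 0.5128  0.4539 -0.0037] [170. 229.]
top loupe 0.65 [ 0.6247 -0.2637 -0.0019] [440. 196.]
1.5
```

View pictures.

```bash
python3 - <<'E'
import cv2
a=cv2.imread("pics/top0.png")[150:330,150:490]; b=cv2.imread("pics/scene0.png")[180:380,150:490]
cv2.imwrite("pics/a.png",cv2.resize(a,None,fx=2.35,fy=2.35,interpolation=cv2.INTER_CUBIC));cv2.imwrite("pics/b.png",cv2.resize(b,None,fx=2.35,fy=2.35,interpolation=cv2.INTER_CUBIC))
E
```

```text
(no output)
```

View pics/a.png

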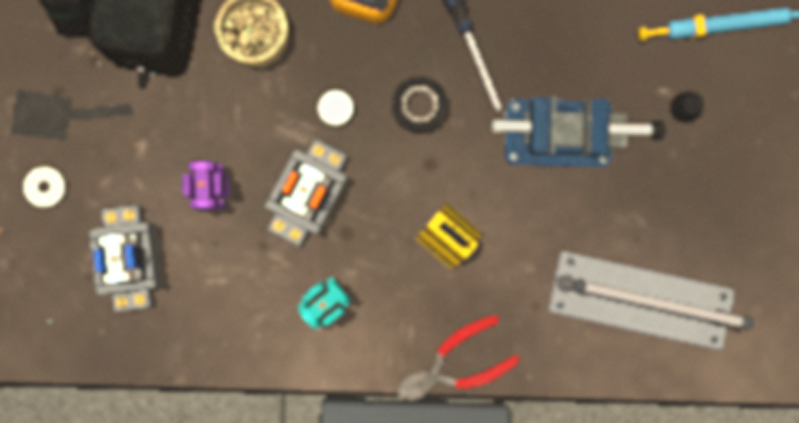

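View pics/b.png

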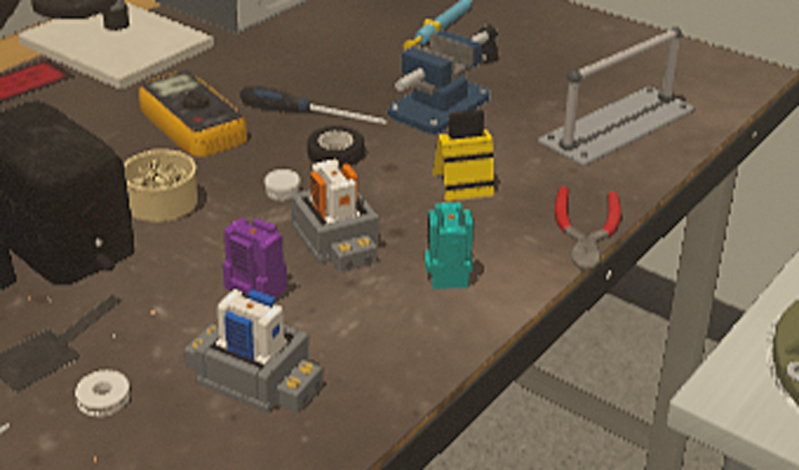

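The top crop shows the tag at (452,235), the rail from (572,285) to (740,322), and the orange fuse in its base at (305,190). Purple and turquoise look-alikes stand loose beside it. The scene crop agrees, so I'm moving over the tag.

>>> jog_arm(series=[[0.87, -0.97, 0, 0, -1], [0.87, -0.97, 0, 0, -1], [0.87, -0.97, 0, 0, -1], [0.87, -0.97, 0, 0, -1], [0.87, -0.97, 0, 0, -1], [0.87, -0.97, 0, 0, -1], [0.87, -0.97, 0, 0, -1], [0.87, -0.97, 0, 0, -1], [0.87, -0.97, 0, 0, -1], [0.87, -0.97, 0, 0, -1], [0.87, -0.97, 0, 0, -1], [0.87, -0.97, 0, 0, -1]], newtons=40)

```text
time_s: 2.7
eef_pos: [0.3362, -0.2576, 0.2456]
tool_rot: [0.992, 0.125, 0.0, 0.0]
wrist_force: [0.2, 0.1, -0.0]
opening: 0.998
grip_force: 0.0
```

>>> jog_arm(series=[[0.87, -0.97, 0, 0, -1], [0.87, -0.97, 0, 0, -1], [0.87, -0.97, 0, 0, -1], [0.87, -0.97, 0, 0, -1], [0.87, -0.97, 0, 0, -1], [0.87, -0.97, 0, 0, -1], [0.87, -0.97, 0, 0, -1], [0.87, -0.97, 0, 0, -1], [0.4, -0.5, 0, -1, -1], [0, 0, 0, -1, -1], [0, 0, 0, -1, -1], [0, 0, 0, -1, -1]])

```text
time_s: 3.9
eef_pos: [0.4628, -0.0128, 0.2454]
tool_rot: [0.955, 0.297, 0.0, 0.0]
wrist_force: [0.2, 0.6, 0.2]
opening: 1.004
grip_force: 0.0
```

>>> jog_arm(series=[[0, 0, 0, -1, -1], [0, 0, 0, -1, -1], [0, 0, 0, -1, -1], [0, 0, 0, 0, -1]])

```text
time_s: 4.3
eef_pos: [0.4627, -0.0131, 0.2454]
tool_rot: [0.908, 0.418, 0.0, 0.0]
wrist_force: [-0.2, -0.6, 0.4]
opening: 1.0
grip_force: 0.0
```

```bash
python3 - <<'E'
from h import *
np.set_printoptions(precision=4,suppress=True)
d,T=snap("wrist","w1"); print(d["fovy"],d["tool_from_camera"])
for n in ["tag_grip","tag_crown","tag_grip"]:
    for q in arm.mark_of("wrist",n)[:2]:
        P=w(T,q["point"]); print(n,round(q["p"],2),P,np.round(pix(d,T,P)))
print(toolT()); print(arm.state()["joint_pos"])
E
```

```text
69.67696977939895 [[-0.0014 -0.9594 -0.2822  0.0723]
 [ 1.     -0.0017  0.0009  0.0011]
 [-0.0014 -0.2822  0.9594 -0.1284]
 [ 0.      0.      0.      1.    ]]
tag_grip 0.75 [ 0.4711 -0.0027  0.074 ] [320. 209.]
tag_grip 0.64 [0.6203 0.036  0.0012] [410.  67.]
tag_crown 0.8 [ 0.4734 -0.0007  0.0575] [320. 202.]
tag_grip 0.75 [ 0.4711 -0.0027  0.074 ] [320. 209.]
tag_grip 0.64 [0.6203 0.036  0.0012] [410.  67.]
[[ 0.6528  0.7575  0.0001  0.4627]
 [ 0.7575 -0.6528  0.     -0.0131]
 [ 0.0001  0.0001 -1.      0.2454]
 [ 0.      0.      0.      1.    ]]
[ 0.4868  0.2996 -0.6729  1.9023  0.2185  1.013  -0.9922]
```

View pics/w1.png

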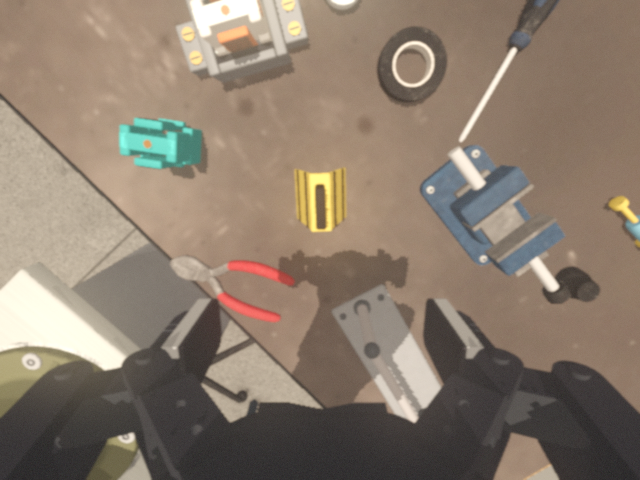

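```bash
python3 - <<'E'
from h import *
im=cv2.imread("pics/w1.png"); g=im[165:240,285:360].max(axis=2)
m=(g<60).astype(np.uint8); n,l,st,c=cv2.connectedComponentsWithStats(m)
for i in range(1,n):
    if st[i][4]>60: print(st[i],c[i]+[285,165],cv2.minAreaRect(np.argwhere(l==i)[:,::-1].astype(np.float32)))
f=240/np.tan(np.radians(69.677)/2)
d=dict(fovy=69.677,cx=320,cy=240); C=np.array([[-0.0014,-0.9594,-0.2822,0.0723],[1,-0.0017,0.0009,0.0011],[-0.0014,-0.2822,0.9594,-0.1284],[0,0,0,1]])
T=toolT()@C
for v in (188,207,228): print(ray(d,T,321,v,.092))
t=ray(d,T,321,207,.092); print(toolT()[:3,:3].T@(np.r_[t[:2],.081]-toolT()[:3,3])/.025)
E
```

```text
[0.48639219 0.01090628 0.092     ]
[ 0.47613055 -0.00098847  0.092     ]
[ 0.46440578 -0.0145792   0.092     ]
[0.71668182 0.089236   6.57418036]
```

The wrist view shows the tag's fin running straight up the image at (321,207), in line with the tool's x axis. I'll descend and pinch it.

>>> jog_arm(series=[[0.6, 0.08, 0.5, 0, -1], [0, 0, 1, 0, -1], [0, 0, 1, 0, -1], [0, 0, 1, 0, -1], [0, 0, 1, 0, -1], [0, 0, 1, 0, -1], [0, 0, 1, 0, -1], [0, 0, 0, 0, 1], [0, 0, 0, 0, 1], [0, 0, 0, 0, 1], [0, 0, 0, 0, 1], [0, 0, 0, 0, 1]])

```text
time_s: 5.7
eef_pos: [0.4745, -0.0031, 0.0837]
tool_rot: [0.909, 0.417, 0.001, 0.0]
wrist_force: [-0.1, 0.2, 0.6]
opening: 0.143
grip_force: 0.1
```

>>> jog_arm(series=[[0, 0, 0, 0, 1], [0, 0, 0, 0, 1], [0, 0, 0, 0, 1]])

```text
time_s: 6.0
eef_pos: [0.4741, -0.0031, 0.0829]
tool_rot: [0.909, 0.418, 0.0, 0.0]
wrist_force: [0.4, -1.1, 0.3]
opening: 0.093
grip_force: 44.5
```

>>> jog_arm(series=[[0, 0, -1, 0, 1], [0, 0, -1, 0, 1], [0, 0, -1, 0, 1], [-0.94, 0.39, -1, 0, 1], [-0.94, 0.39, -1, 0, 1], [-0.94, 0.39, -1, 0, 1], [-0.94, 0.39, -0.5, 0, 1], [-0.94, 0.39, 0, 0, 1], [-0.94, 0.39, 0, 0, 1], [-0.94, 0.39, 0, 0, 1], [-0.94, 0.39, 0, 0, 1], [-0.94, 0.39, 0, 0, 1]])

```text
time_s: 7.2
eef_pos: [0.4022, -0.2215, 0.2453]
tool_rot: [0.909, 0.418, -0.0, -0.0]
wrist_force: [0.3, -0.4, -0.8]
opening: 0.092
grip_force: 44.4
```

>>> jog_arm(series=[[0, 0, 0, -1, 1], [0, 0, 0, -1, 1], [0, 0, 0, -1, 1], [0, 0, 0, -1, 1], [0, 0, 0, -1, 1], [0, 0, 0, -0.6, 1], [0, 0, 0, 0, 1]])

```text
time_s: 7.9
eef_pos: [0.4026, -0.2206, 0.2452]
tool_rot: [0.78, 0.625, -0.0, -0.0]
wrist_force: [0.4, 0.1, -1.2]
opening: 0.097
grip_force: 44.4
```

```bash
python3 - <<'E'
from h import *
np.set_printoptions(precision=4,suppress=True)
d,T=snap("wrist","w2"); s=arm.state(); print(s["opening"],s["grip_force"])
for n in ["rail_mid","tag_crown"]:
    for q in arm.mark_of("wrist",n)[:2]:
        P=w(T,q["point"]); print(n,round(q["p"],2),P,np.round(pix(d,T,P)))
print(toolT())
d,T=snap("top","t2")
for n in ["rail_mid","tag_grip"]:
    for q in arm.mark_of("top",n)[:2]:
        P=w(T,q["point"]); print(n,round(q["p"],2),P,np.round(pix(d,T,P)))
E
```

```text
0.09723528887567383 44.35348570346832
rail_mid 0.84 [ 0.4063 -0.2202  0.1004] [325. 229.]
tag_crown 0.94 [ 0.4004 -0.2232  0.219 ] [316. 297.]
[[ 0.2202  0.9754 -0.0002  0.4028]
 [ 0.9754 -0.2202  0.0001 -0.2206]
 [ 0.0001 -0.0002 -1.      0.2452]
 [ 0.      0.      0.      1.    ]]
rail_mid 0.79 [ 0.4037 -0.2202  0.0941] [432. 280.]
tag_grip 0.73 [ 0.4053 -0.2209  0.237 ] [451. 282.]
tag_grip 0.66 [ 0.4347  0.3569 -0.0002] [205. 260.]
```

View pics/w2.png

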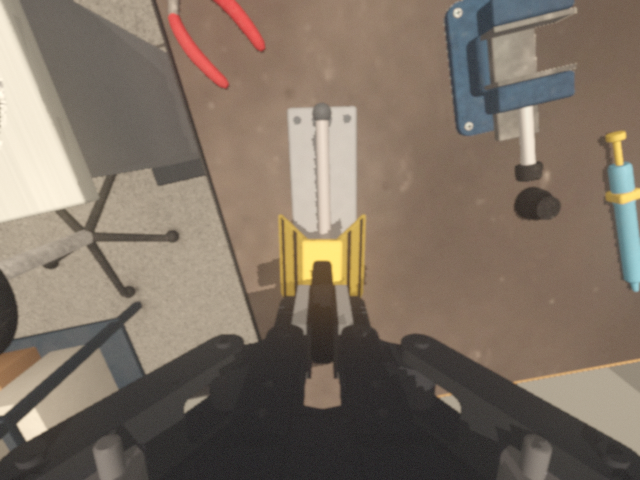

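The wrist view shows the bar from (322,112) to (324,232), parallel to the tool's x axis. The tag straddles it about 2 mm off to the left. I'll correct that and go down in stages.

>>> jog_arm(series=[[0, 0.1, 0.8, 0, 1], [0, 0, 0.8, 0, 1], [0, 0, 0.8, 0, 1], [0, 0, 0.6, 0, 1], [0, 0, 0.5, 0, 1], [0, 0, 0.4, 0, 1], [0, 0, 0.3, 0, 1], [0, 0, 0.2, 0, 1], [0, 0, 0, 0, 1]])

```text
time_s: 9.1
eef_pos: [0.4052, -0.2211, 0.135]
tool_rot: [0.781, 0.625, -0.0, -0.0]
wrist_force: [0.0, -0.0, -0.5]
opening: 0.092
grip_force: 44.4
```

>>> jog_arm(series=[[0, 0, 0.16, 0, 1], [0, 0, 0.12, 0, 1], [0, 0, 0.08, 0, 1], [0, 0, 0, 0, 1]])

```text
time_s: 9.5
eef_pos: [0.4054, -0.2213, 0.1268]
tool_rot: [0.781, 0.625, -0.0, 0.0]
wrist_force: [-2.2, -0.7, 5.4]
opening: 0.097
grip_force: 45.2
```

>>> jog_arm(series=[[0, -0.06, 0, 0, 1], [0, 0, 0.04, 0, 1], [0, 0, 0, 0, 1]])

```text
time_s: 9.8
eef_pos: [0.4047, -0.2212, 0.1267]
tool_rot: [0.781, 0.625, 0.0, 0.001]
wrist_force: [-3.0, 1.0, 16.6]
opening: 0.09
grip_force: 46.9
```

>>> jog_arm(series=[[0, 0, -0.04, 0, 1], [0, 0, 0, 0, 0.5], [0, 0, 0, 0, 0.2], [0, 0, 0, 0, -0.3], [0, 0, 0, 0, -1], [0, 0, 0, 0, -1], [0, 0, 0, 0, -1], [0, 0, 0, 0, -1]])

```text
time_s: 10.6
eef_pos: [0.4038, -0.2209, 0.1263]
tool_rot: [0.781, 0.625, 0.0, -0.0]
wrist_force: [-0.1, -0.3, -0.4]
opening: 0.996
grip_force: 0.0
```

>>> jog_arm(series=[[0, 0, -0.3, 0, -1], [0, 0, -0.6, 0, -1], [0, 0, -1, 0, -1], [0, 0, -1, 0, -1], [0, 0, -1, 0, -1], [0, 0, -1, 0, -1]])

```text
time_s: 11.2
eef_pos: [0.4037, -0.2206, 0.2504]
tool_rot: [0.78, 0.625, 0.0, 0.0]
wrist_force: [-1.3, -0.2, -0.0]
opening: 1.001
grip_force: 0.0
```

```bash
python3 - <<'E'
from h import *
np.set_printoptions(precision=4,suppress=True)
d,T=snap("wrist","w3"); s=arm.state(); print(s["opening"],s["eef_pos"],s["joint_pos"])
for n in ["tag_crown"]:
    for q in arm.mark_of("wrist",n)[:2]:
        P=w(T,q["point"]); print(n,round(q["p"],2),P,np.round(pix(d,T,P)))
d2,T2=snap("scene","s3")
a=cv2.imread("pics/w3.png")[:,100:540]; b=cv2.resize(cv2.imread("pics/s3.png")[150:290,330:470],(480,480),interpolation=cv2.INTER_CUBIC)
cv2.imwrite("pics/c3.png",cv2.resize(np.hstack([a,b]),(797,416)))
E
```

```text
1.0038824505743338 [ 0.4055 -0.2209  0.2539] [ 1.0169  0.2976 -0.7507  1.894   0.2365  1.034  -0.0527]
tag_crown 0.75 [ 0.4031 -0.2237  0.0958] [320. 231.]
```

View pics/c3.png

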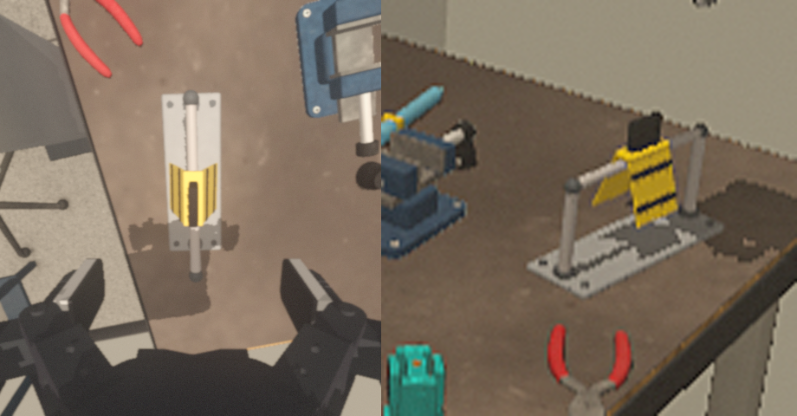

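The tag hangs astride the bar in both views (wrist crop at (190,198), scene crop at (650,165)). Next is the orange fuse.

>>> jog_arm(series=[[0.99, 0.06, 0, 0, -1], [0.99, 0.06, 0, 0, -1], [0.99, 0.06, 0, 0, -1], [0.99, 0.06, 0, 0, -1], [0.99, 0.06, 0, 0, -1], [0.99, 0.06, 0, 0, -1], [0.99, 0.06, 0, 0, -1], [0.99, 0.06, 0, 0, -1], [0.99, 0.06, 0, 0, -1], [0.99, 0.06, 0, 0, -1], [0.99, 0.06, 0, 0, -1], [0.99, 0.06, 0, 0, -1]])

```text
time_s: 12.55
eef_pos: [0.486, 0.0658, 0.2479]
tool_rot: [0.781, 0.625, -0.001, -0.0]
wrist_force: [0.1, -0.4, -0.6]
opening: 1.0
grip_force: 0.0
```

>>> jog_arm(series=[[0.99, 0.06, 0, 0, -1], [0.99, 0.06, 0, 0, -1], [0.99, 0.06, 0, 0, -1], [0.99, 0.06, 0, 0, -1], [0, 0, 0.2, -1, -1], [0, 0, 0.2, -1, -1], [0, 0, 0.2, -1, -1], [0, 0, 0.2, -1, -1], [0, 0, 0.2, -1, -1], [0, 0, 0.2, -1, -1], [0, 0, 0.2, -1, -1], [0, 0, 0.2, -1, -1]])

```text
time_s: 13.75
eef_pos: [0.5133, 0.1601, 0.2076]
tool_rot: [0.518, 0.855, -0.001, -0.001]
wrist_force: [-0.1, -0.8, 0.3]
opening: 1.003
grip_force: 0.0
```

>>> jog_arm(series=[[0, 0, 0.2, -1, -1], [0, 0, 0.2, -1, -1], [0, 0, 0, -1, -1], [0, 0, 0, -1, -1], [0, 0, 0, -1, -1], [0, 0, 0, -1, -1], [0, 0, 0, -1, -1], [0, 0, 0, 0, -1]])

```text
time_s: 14.55
eef_pos: [0.5133, 0.16, 0.1978]
tool_rot: [0.238, 0.971, -0.0, -0.001]
wrist_force: [0.4, -0.3, -0.2]
opening: 0.997
grip_force: 0.0
```

```bash
python3 - <<'E'
from h import *
np.set_printoptions(precision=4,suppress=True)
d,T=snap("wrist","w4"); s=arm.state(); print(s["time_s"],s["joint_pos"])
for n in ["orange_fuse_pinch","orange_fuse","orange_base"]:
    for q in arm.mark_of("wrist",n)[:2]:
        P=w(T,q["point"]); print(n,round(q["p"],2),P,np.round(pix(d,T,P)))
print(toolT())
E
```

```text
14.6 [ 0.3385  0.6162 -1.1197  1.7937  0.6109  1.1314  0.1002]
orange_fuse_pinch 0.94 [0.3912 0.1389 0.0558] [219.  99.]
orange_fuse_pinch 0.59 [0.5167 0.1596 0.0649] [323. 236.]
orange_fuse 0.89 [ 0.3943  0.1361 -0.0031] [237. 111.]
orange_fuse 0.81 [0.5135 0.1573 0.013 ] [319. 219.]
orange_base 0.95 [ 0.5162  0.1642 -0.0006] [327. 215.]
[[-0.8851  0.4654 -0.0005  0.5137]
 [ 0.4654  0.8851 -0.0001  0.1602]
 [ 0.0004 -0.0004 -1.      0.1985]
 [ 0.      0.      0.      1.    ]]
```

View pics/w4.png

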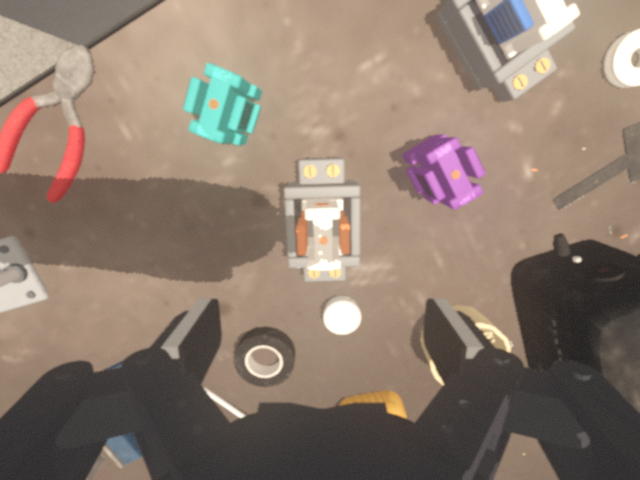

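The wrist view shows the orange catches at (302,237) and (345,232), with the carrier's centre dot at (323,240). It is in line with the tool, and the base is square to it. I'll descend and pinch.

>>> jog_arm(series=[[-0.08, 0.08, 0.8, 0, -1], [0, 0, 0.9, 0, -1], [0, 0, 0.9, 0, -1], [0, 0, 0.9, 0, -1], [0, 0, 0.8, 0, -1], [0, 0, 0.6, 0, -1], [0, 0, 0.4, 0, -1], [0, 0, 0.16, 0, -1], [0, 0, 0, 0, -1]], newtons=30)

```text
time_s: 15.65
eef_pos: [0.5166, 0.1613, 0.0623]
tool_rot: [0.239, 0.971, 0.0, -0.0]
wrist_force: [0.5, -0.3, -0.4]
opening: 1.003
grip_force: 0.0
```

```bash
python3 - <<'E'
from h import *
snap("wrist","w5"); print(arm.state()["eef_pos"])
E
```

```text
[0.51677575 0.16142583 0.0626952 ]
```

View pics/w5.png

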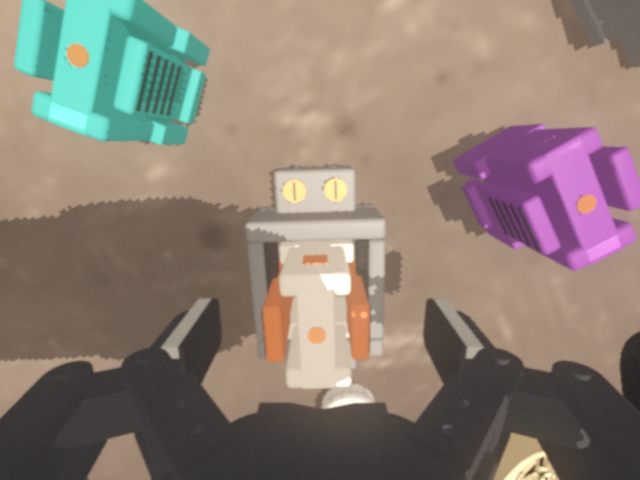

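From close up, the jaws centre on u≈322 while the carrier's dot is at (316,335), so the tool is about 2 mm off in y. I'll correct that, then squeeze.

>>> jog_arm(series=[[0.04, -0.09, 0, 0, -1], [0, 0, 0, 0, 0], [0, 0, 0, 0, 0.3], [0, 0, 0, 0, 1], [0, 0, 0, 0, 1], [0, 0, 0, 0, 1], [0, 0, 0, 0, 1], [0, 0, 0, 0, 1]])

```text
time_s: 16.5
eef_pos: [0.515, 0.16, 0.0632]
tool_rot: [0.239, 0.971, 0.0, 0.001]
wrist_force: [-0.8, -1.8, 8.9]
opening: 0.293
grip_force: 29.7
```

>>> jog_arm(series=[[0, 0, -0.04, 0, 1], [0, 0, -0.08, 0, 1], [0, 0, -0.12, 0, 1], [0, 0, 0, 0, 1]])

```text
time_s: 16.9
eef_pos: [0.5147, 0.1597, 0.0685]
tool_rot: [0.239, 0.971, 0.0, 0.0]
wrist_force: [-0.1, 0.7, -1.5]
opening: 0.297
grip_force: 29.6
```

>>> jog_arm(series=[[0, 0, -0.2, 0, 1], [0, 0, -0.3, 0, 1], [0, 0, -0.3, 0, 1], [0, 0, -0.4, 0, 1], [0, 0, -0.4, 0, 1], [0, 0, 0, 0, 1]])

```text
time_s: 17.5
eef_pos: [0.5153, 0.1602, 0.11]
tool_rot: [0.239, 0.971, 0.001, 0.001]
wrist_force: [0.0, 0.4, -2.1]
opening: 0.301
grip_force: 29.6
```

>>> jog_arm(series=[[0, 0, -0.5, 0, 1], [0, 0, -0.7, 0, 1], [0, 0, -0.7, 0, 1], [0, 0, -0.7, 0, 1], [0, 0, -0.6, 0, 1], [0, 0, -0.4, 0, 1], [0, 0, -0.2, 0, 1], [0, 0, 0, 0, 1], [0, 0, 0, 0, 1], [0, 0, 0, 0, 1]])

```text
time_s: 18.5
eef_pos: [0.5144, 0.1594, 0.2026]
tool_rot: [0.239, 0.971, -0.0, -0.0]
wrist_force: [-0.1, 0.5, -1.2]
opening: 0.296
grip_force: 29.8
```

```bash
python3 - <<'E'
from h import *
np.set_printoptions(precision=4,suppress=True)
d,T=snap("scene","s6"); 
for n in ["orange_fuse","tag_crown","rail_mid"]:
    for q in arm.mark_of("scene",n)[:3]: print(n,round(q["p"],2),w(T,q["point"]))
d2,T2=snap("wrist","w6"); s=arm.state(); print(s["time_s"],s["eef_pos"],s["opening"],s["grip_force"],s["qd"])
a=cv2.resize(cv2.imread("pics/s6.png")[170:370,200:470],None,fx=1.6,fy=1.6); b=cv2.resize(cv2.imread("pics/w6.png"),(427,320))
cv2.imwrite("pics/c6.png",cv2.resize(np.hstack([a,b]),(798,298)))
E
```

```text
orange_fuse 0.82 [0.5163 0.2707 0.0004]
orange_fuse 0.6 [0.5104 0.1582 0.1494]
orange_fuse 0.55 [ 0.3912  0.1379 -0.0005]
tag_crown 0.7 [ 0.4003 -0.2198  0.099 ]
rail_mid 0.85 [ 0.401  -0.2179  0.0907]
18.75 [0.5145 0.1596 0.203 ] 0.2953959676283175 29.82873558998108 [-0.     -0.002  -0.0019 -0.0017 -0.0008  0.0017  0.0007]
```

View pics/c6.png

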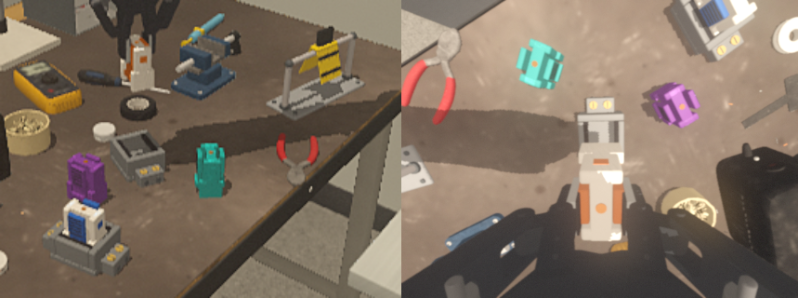

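The orange base at (138,155) is empty. The carrier is held upright at (137,60) with its underside at about 0.149 m. The tag is still hanging at (325,55), and the blue carrier is still plugged in at (85,225). Nothing else has moved.

```bash
python3 -c "
from bench import arm
print(arm.hand_in())"
```

```text
the job is handed in; nothing more can be done
None
```

The job is handed in: the warning tag hangs on the rail, and the orange fuse carrier is out of its base, held upright by its squeezed catches with its underside about 15 cm above the bench.

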